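Index and lock a filter carousel

TASK

Turn the optical filter carousel by pushing the steel pegs near its rim until the red filter faces the front, where the yellow-knobbed bolt is, then push that bolt all the way home into the ring's notch and seat it against its stop with a firm push of 10 to 25 N, so that the carousel is locked at the red filter. The notch may not line up at first: feel for it, and never press on the carousel with more than 25 N. Leave the little jar standing on the carousel and leave the other things on the bench as they are.

Things in the scene. Friction and masses are not known exactly. Their poses are not given: they have to be found in the camera images.
- carousel: Fixed base: aluminium plate 250 x 250 x 12 mm with a 60 mm wide tongue in front. Origin on the platter's axis at bench level; x points from the front (the bolt's side, -x) to the back, z up. The platter turns on it either way without end, with a steady drag of 0.35 N m, and stays where left. No part of the carousel (base, platter, bolt) may be pressed with more than 25 N.
- platter: Black turning platter, radius 96 mm, top 34 mm up. On it six round filter mounts (one red), 60 degrees apart, and midway between them six upright steel pegs to push: 12 mm thick, at radius 86 mm, from z = 34 to 70 mm. Origin on the axis at bench level; its -x axis points at the red filter, which faces front when the platter's x axis agrees with carousel's.
- red_filter (a point): Top of the red filter mount (red holder, amber glass), at radius 60 mm, 77 mm above the bench. The mounts are 32 mm wide; the other five are black.
- bolt: 7 mm steel bar, round nose, sliding along the carousel's x axis with 2.5 N; stays where left. Yellow knob 16 mm thick, z 33 to 70 mm. Origin on the knob's axis at bench level: 152 mm before the platter's axis when drawn back, 132 mm when home at its hard stop; seat it with 10 to 25 N. After 4 mm the nose meets the ring: up to 4 mm off a notch's middle 13 N draws it in, else it stops dead.
- jar: Loose lidded amber jar, 34 mm in diameter, 45 mm tall, standing near the middle of the platter; origin at the centre of its underside.
- retaining_ring: Loose black ring, 25 mm in diameter, 6 mm high, lying on a back corner of the carousel's base plate; to be left alone.
- screwdriver: Loose yellow screwdriver lying on the bench to the right; to be left alone.
- lens_mount: Loose post with a round lens, 88 mm tall, foot 44 mm in diameter; to be left alone.
- mirror_mount: Loose post with a square mirror holder, 95 mm tall, foot 44 mm in diameter; to be left alone.
- screw_tray: Loose red tray 100 x 140 x 30 mm; to be left alone.
- power_meter: Loose grey handheld meter 90 x 150 x 30 mm lying on the bench; to be left alone.
- index_point (a point): Fixed point at the front, on the ring's top edge, where the bolt's nose enters. The brass ring (radius 96 to 115 mm, z 22 to 34 mm) turns with the platter and has six notches, 11 mm wide with rounded edges, one per filter. It was clamped on by eye: its notches may all lie up to 0.065 rad (7 mm at the rim) to one side of their filters, and no pose tells which. It does not slip.
Things that resemble listed ones, but are neither listed nor needed, are in the scene too. What is meant by the jar is not blue, and is the smaller of those in its own colour.

How it is judged (in metres and radians):
On the way, in this order (a step that is already met when the one before it is completed fails the run):
1. the red filter is at the front (within about 9 degrees) while the bolt is still drawn back (x of red_filter in the frame of carousel below 0 m and y of red_filter in the frame of carousel between -0.0095 and 0.0095 m and x of bolt in the frame of carousel below -0.1405 m), for 0.2 s.
2. the bolt is home and is seated with a push of at least 10 N (x of bolt in the frame of carousel above -0.134 m and contact force between the fingers and bolt above 10 N), for 0.1 s.
At the end, for the whole second after the job is handed in: The red filter faces the front within about 9 degrees, the bolt is home in its notch (within 2 mm of its stop), the platter is at rest, and the jar still stands upright near the platter's middle (within 35 mm) (x of red_filter in the frame of carousel below 0 m and y of red_filter in the frame of carousel between -0.0095 and 0.0095 m and x of bolt in the frame of carousel above -0.134 m and angular speed of platter below 0.05 rad/s and horizontal distance between jar and carousel below 0.035 m and angle between jar's own z axis and vertical below 0.2 rad); the robot touches nothing.
It fails at once if the carousel (base, platter or bolt) is pressed with more than 25 N (contact force between any of the fingers, the arm and carousel above 25 N).
It fails at once if the jar is knocked over (angle between jar's own z axis and vertical above 0.5 rad).
It fails at once if another thing on the bench is moved more than 20 mm (distance of any of retaining_ring, screwdriver, lens_mount, mirror_mount, screw_tray, power_meter from where it was at the start of the episode above 0.02 m).
It also fails if it takes over 72 s, if anything falls off the work surface, if the arm or the gripper's body presses on something with over 40 N, if the wrist force passes 120 N, or if a joint passes its speed limit or range.

ROBOT

A 6-joint arm with a two-finger parallel gripper is mounted at the origin on the work surface. World frame = base frame: x ahead of the robot, y to its left, z up, the work surface at z = 0. Lengths are in mm, angles in rad, forces in N, time in s.
With the tool pointing down it reaches from about 350 to 975 mm from the base axis. Payload 7.1 kg.
Tool frame: the origin (TCP) lies midway between the tips of the shut fingers; the grasp point (between the pads) lies 19 mm behind it (ctrl.tcp_to_grasp is the distance from the TCP to the grasp point, in mm); z points along the fingers, y is the line along which they close (so a half turn about z gives the same grasp; the last joint's range is limited). The gripper opens to 88 mm and grips with 3 to 60 N. Pads are 20 mm wide; open, the fingers measure 115 mm over their backs; the gripper's body (75 mm by 178 mm) begins 61 mm behind the grasp point.
Start: joints at [-1.173, 0.423, 1.63, -0, 1.089, -0.019], TCP at [253.038, -571.469, 222.675] pointing down, gripper open.
Joint ranges: [-3, 3], [-0.9, 2.11], [0.09, 2.58], [-1.31, 4.45], [0.11, 2.69], [-2.54, 2.54]. Speed limits (rad/s): [2.39, 2.39, 3.01, 3.14, 3.14, 3.14].

INTERFACE

Orientations are given as a rotation vector (axis times angle).
In Python, from workcell import get_obs, cams, ticket, boxes_of, ctrl gives the robot as it stands.
- The arm moves only by the shell command python3 -m creep 'ROWS' [OPENING]. ROWS is JSON, one flat list of numbers, 4 for each row, row after row: the shift along the world's x, y, z in m, then the turn about the world's z in rad. In form: [tx, ty, tz, spin, tx, ty, tz, spin, ...]. A call has 1 to 10 rows; each row is the pose to reach, as a shift and turn from the pose commanded when the call began; what a row does not reach only later rows make up. A row lasts 1/12 s, in which the tool goes at most 41.7 mm and 7.16 degrees, less where a joint would pass 70% of its speed; a pose out of reach is approached as far as the arm can. A call with a gripper value outside its range is refused whole. OPENING is the opening, from 0 (shut) to 1 (fully open), set as the call begins (- or left out, the last holds). The fingers move at their own pace and stop on an object; the grip force is fixed at half the most. Time passes only in rows, so rows that repeat a pose let the fingers close. It gives the time, the measured TCP pose, the force, the opening and the grip force at its end, in the units of the state.
- get_obs(): the state, without advancing time (a new reading comes with each control period).
- cams.get_image(name): name is "side" or "top" or "wrist"; returns (picture, depth): 400x640x3 uint8, red, green, blue; 400x640 float32, mm along the optical axis (not along the pixel's ray), 0 where there is no reading.
- cams.get_calibration(name): a dict with "mtx" (3x3 intrinsics, pixels), "R" (3x3) and "t" (3): a world point X has camera coordinates R X + t; the wrist camera has in their place "mount" (4x4, takes a point from camera to tool coordinates, whose origin is the TCP and whose axes are the flange's). Camera axes: x right, y down, z forward; pixel columns grow to the right and rows downward; lengths in mm; the calibration is good to about 2 mm. A picture is of the moment at which its call begins: read the wrist's pose just before it. get_calibration takes no time and is no camera call.
- ticket.close_job(): hands the job in; it is judged then, once.
Trained networks look in the newest picture that a camera, given by its name, has taken for a name from the list of things; names that differ only in an ending like _2 or _b are one class to them, and where a whole thing is asked for, a point or a joint stands for the part that bears it (a point fixed in the world has none). Each returns a list of dicts, best first, with "score" (0 to 1); they miss things now and then, are a little off and sometimes report something else, mostly with a low value. They report only what shows in the picture. A call takes as long as a camera call. They do not tell look-alikes from the thing itself.
- boxes_of(camera, target): "centre" ([column, row] in pixels, amid what is visible of it).
The state is a dict: "t": time; "qpos": joint angles; "qvel": joint speeds; "joint_torque": joint torques, N m; "ee_pos": TCP position; "orientation": TCP orientation; "ft_force": force on the tool from outside, world axes, zero at the start; "moment": the same for the moment, N m; "width": finger opening in mm; "grasp_force": force on a finger pad.
Only numpy, scipy, OpenCV 4.12 (cv2) and the standard library are available. Lean on these libraries where they do the work, as an engineer would, in place of code of your own. Each camera call takes 0.05 s, during which the arm holds its last target. There are 200 camera calls.

## Working session

There is one attempt and no reset: what is moved stays moved. The work goes in short steps, Python scripts to look and compute and a shell command to move; the robot and the scene stay as the last step left them, time stands still between calls to the robot, and variables do not carry over. Pictures are saved under pics/ and viewed, at most 10 in all, crops included, and the job is handed in when it is done.

```bash
mkdir -p pics; cat > h.py <<'E'
import numpy as np, cv2
from workcell import get_obs, cams, ticket, boxes_of, ctrl
def snap(n,f):
    p,d=cams.get_image(n); cv2.imwrite('pics/'+f,p[:,:,::-1]); return p,d
def world(n,u,v,z=None,d=None):
    c=cams.get_calibration(n);K=np.array(c['mtx']);R=np.array(c['R']);t=np.array(c['t'])
    r=np.linalg.inv(K)@[u,v,1]; o=-R.T@t; w=R.T@r
    s=d if z is None else (z-o[2])/w[2]
    return o+s*w
E
python3 - <<'E'
from h import *
o=get_obs(); print(o['t'],o['ee_pos'],o['orientation'],o['ft_force'])
for n in ('top','side'):
    p,d=snap(n,n+'0.png')
    for k in ('carousel','platter','red_filter','bolt','jar'):
        for b in boxes_of(n,k)[:3]:
            u,v=b['centre'];dd=d[int(v),int(u)]
            print(n,k,round(b['score'],2),np.round([u,v]),np.round(world(n,u,v,d=dd)))
E
```

```text
0.0 [ 252.83563404 -570.95940632  221.89272525] [-3.07212225e+00 -6.49729132e-01  4.60526922e-04] [-0.21273819  0.3721466   0.30139764]
top carousel 0.87 [289. 181.] [ 293.  -91. 1308.]
top platter 0.8 [292. 174.] [606.  22.  56.]
top red_filter 0.76 [294. 172.] [614.  16.  50.]
top red_filter 0.6 [192. 181.] [604. 357.  10.]
top jar 0.68 [348. 172.] [ 602. -153.   72.]
top jar 0.65 [290. 169.] [615.  28.  78.]
side carousel 0.88 [276. 248.] [592.  77.  37.]
side carousel 0.56 [320. 244.] [464.  33.  45.]
side carousel 0.21 [271. 239.] [616.  53.  45.]
side platter 0.78 [276. 239.] [606.  43.  35.]
side red_filter 0.78 [272. 241.] [599.  86.  77.]
side bolt 0.68 [322. 241.] [462.   7.  26.]
side jar 0.68 [292. 196.] [ 604. -134.   60.]
side jar 0.66 [247. 288.] [626. 242.  43.]
side jar 0.51 [272. 229.] [615.  45.  82.]
```

View pics/top0.png

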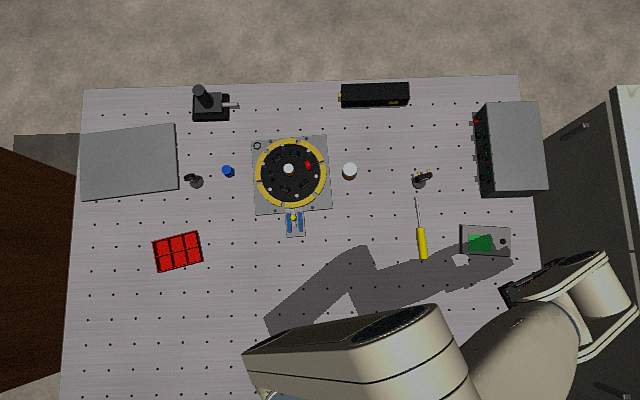

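View pics/side0.png

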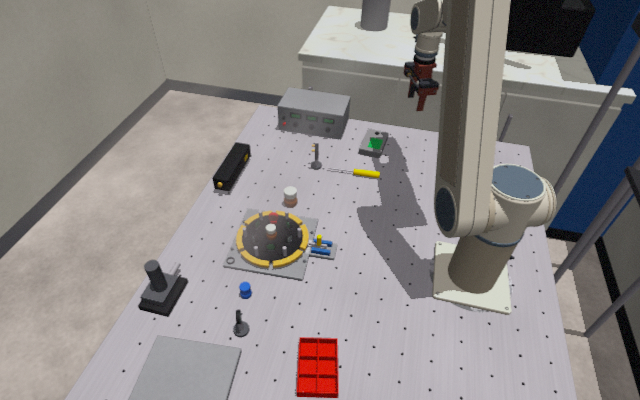

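The top view shows the carousel around (290,172), the jar at its centre, and the bolt's yellow knob at about (293,217). The red filter is at about (308,165), so right and slightly back. I'll measure more exactly.

```bash
python3 - <<'E'
from h import *
p=cv2.imread('pics/top0.png'); hsv=cv2.cvtColor(p,cv2.COLOR_BGR2HSV)
m=cv2.inRange(hsv,(18,90,90),(35,255,255)); m[:, :230]=0; m[:,340:]=0; m[:120]=0;m[245:]=0
n,l,s,c=cv2.connectedComponentsWithStats(m)
for i in range(1,n):
    if s[i,4]>3: print('yel',s[i],c[i],world('top',*c[i],z=70 if s[i,4]<60 else 34).round(1))
k=max(range(1,n),key=lambda i:s[i,4])
cs,_=cv2.findContours((l==k).astype(np.uint8),cv2.RETR_EXTERNAL,cv2.CHAIN_APPROX_NONE)
P=np.array([world('top',*q[0],z=34)[:2] for q in cs[0]],np.float32); print(cv2.fitEllipse(P), cv2.minEnclosingCircle(P))
r=cv2.inRange(hsv,(0,130,70),(8,255,255))|cv2.inRange(hsv,(172,130,70),(180,255,255)); r[:, :250]=0;r[:,335:]=0;r[:130]=0;r[230:]=0
n,l,s,c=cv2.connectedComponentsWithStats(r)
for i in range(1,n): print('red',s[i],c[i],world('top',*c[i],z=70).round(1))
cv2.imwrite('pics/c1.png',cv2.resize(p[125:245,230:350],(600,600),interpolation=cv2.INTER_CUBIC))
cal=cams.get_calibration('wrist');print(np.round(cal['mount'],3).tolist(),np.round(cal['mtx']).tolist())
E
```

```text
yel [266 138  31  14 169] [280.98224852 142.98224852] [716.1  59.1  34. ]
yel [299 140  25  22 166] [311.81927711 149.57228916] [690.4 -40.9  34. ]
yel [255 151  13  31 168] [259.27380952 165.94642857] [641.3 130.1  34. ]
yel [314 164  13  31 181] [321.21546961 178.67955801] [592.6 -68.7  34. ]
yel [257 183  25  24 182] [268.06593407 195.21428571] [544.1 102.1  34. ]
yel [284 194  31  14 188] [299.44148936 202.00531915] [519.    2.5  34. ]
yel [291 215   5   5  22] [292.72727273 216.95454545] [466.8  21.3  70. ]
((520.201416015625, 2.6156208515167236), (26.017982482910156, 100.93292999267578), 15.631176948547363) ((519.0743408203125, 3.827585220336914), 50.07477951049805)
red [305 160   6  10  43] [307.46511628 164.65116279] [630.6 -27.5  70. ]
[[-0.001, -0.964, -0.267, 72.732], [1.0, -0.001, -0.0, -1.422], [0.0, -0.267, 0.964, -161.201], [0.0, 0.0, 0.0, 1.0]] [[358.0, 0.0, 330.0], [0.0, 358.0, 197.0], [0.0, 0.0, 1.0]]
```

View pics/c1.png

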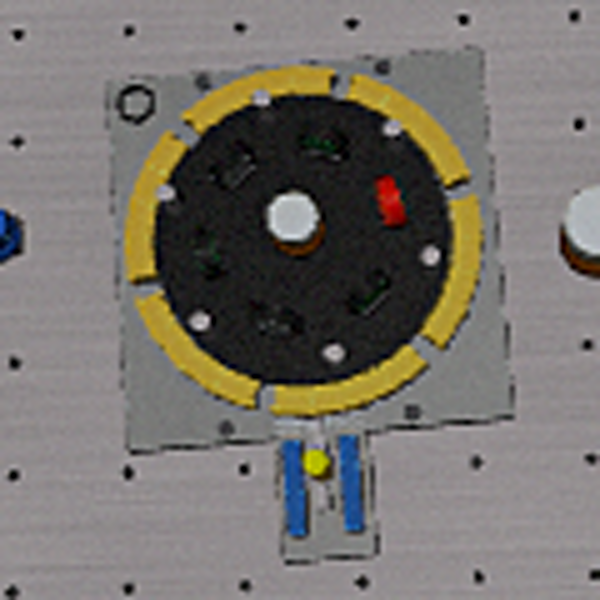

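The crop shows clearly the six notches, six pegs, the red filter at the right/back, the bolt and the plate edges. I'll fit the geometry to these.

```bash
python3 - <<'E'
from h import *
from scipy.optimize import least_squares
W=lambda q,z:np.array([world('top',230+(x+.5)/5-.5,125+(y+.5)/5-.5,z=z)[:2] for x,y in q])
N=W([(340,85),(457,188),(428,345),(265,397),(147,288),(186,132)],34)
G=W([(262,97),(392,128),(430,255),(334,352),(200,320),(166,191)],70)
red=W([(391,201)],74)[0]; knob=W([(317,462)],70)[0]
pl=W([(106,82),(480,47),(514,417),(131,452)],12)
tg=W([(282,562),(378,554)],12); rails=W([(293,440),(297,535),(348,437),(354,530)],20)
jar=W([(294,218)],34+45)[0]
def ring(p,r,Q): 
    a=p[2]-np.arange(6)*np.pi/3
    return (p[:2]+r*np.c_[np.cos(a),np.sin(a)]-Q).ravel()
for Q,r in((N,105.5),(G,86)):
    d=Q[0]-Q.mean(0)
    f=least_squares(lambda p:ring(p,r,Q),[*Q.mean(0),np.arctan2(d[1],d[0])]); print(r,f.x,np.abs(f.fun).max(), 'radius',np.linalg.norm(Q-Q.mean(0),axis=1).mean()); 
print('red',red,'knob',knob,'jar',jar,'plate centre',pl.mean(0)); print(pl.round(),tg.round(),rails.round())
print('plate yaw', [np.arctan2(*(pl[i]-pl[j])[::-1]) for i,j in((0,3),(1,2))],[np.arctan2(*(pl[i]-pl[j])[::-1])-np.pi/2 for i,j in((0,1),(3,2))])
c=pl.mean(0); print('knob dir',np.arctan2(*(c-knob)[::-1]),np.linalg.norm(c-knob))
E
```

```text
105.5 [ 6.17169510e+02  2.99678285e+01 -2.38872788e-01] 1.8452935722904513 radius 105.36391132676498
86 [6.17802057e+02 3.04731543e+01 2.50737903e-01] 0.8268723501193698 radius 85.57731504059473
red [628.98205684 -28.7064121 ] knob [466.6237132   20.46735385] jar [618.74380775  31.5801792 ] plate centre [617.02841443  29.67382451]
[[ 734.  162.]
 [ 749.  -87.]
 [ 500. -102.]
 [ 485.  145.]] [[411.  49.]
 [415. -12.]] [[488.  40.]
 [427.  38.]
 [489.   5.]
 [429.   2.]]
plate yaw [np.float64(0.06730014328098455), np.float64(0.05792363910940537)] [np.float64(0.06278815589687037), np.float64(0.06056211177298376)]
knob dir 0.06113504441627191 150.68620790555732
```

Geometry is consistent: centre (617.4,30.2), yaw 0.061, red filter at -1.32 rad, ring offset about +0.034. The platter must turn about -1.795 rad (clockwise). I'll push the peg now at +1.298 rad with shut fingers, starting from its far side, at r=92.

```bash
python3 -m creep '[0.036,0.07,0,0.12,0.072,0.139,0,0.24,0.108,0.208,0,0.36,0.144,0.277,0,0.48,0.18,0.347,0,0.6,0.18,0.347,0,0.6,0.18,0.347,0,0.6,0.18,0.347,0,0.6,0.18,0.347,0,0.6,0.18,0.347,0,0.6]' 0; python3 -m creep '[0.181,0.3466,0,0.593,0.181,0.3466,0,0.593,0.181,0.3466,0,0.593,0.181,0.3466,0,0.593,0.181,0.3466,0,0.593,0.181,0.3466,0,0.593,0.181,0.3466,0,0.593,0.181,0.3466,0,0.593,0.181,0.3466,0,0.593,0.181,0.3466,0,0.593]'
```

```text
t: 1.43
ee_pos: [434.4, -220.8, 222.9]
orientation: [-2.742, -1.532, -0.002]
ft_force: [-0.2, -0.9, -0.6]
width: 24.4
grasp_force: 0.0
t: 2.27
ee_pos: [616.0, 126.7, 222.9]
orientation: [2.174, 2.267, 0.004]
ft_force: [-0.1, -0.2, 0.2]
width: 0.4
grasp_force: 0.0
```

```bash
python3 -m creep '[0,0,-0.03,0,0,0,-0.06,0,0,0,-0.09,0,0,0,-0.12,0,0,0,-0.14,0,0,0,-0.155,0,0,0,-0.165,0,0,0,-0.172,0,0,0,-0.174,0,0,0,-0.174,0]'; python3 - <<'E'
from h import *
print(get_obs()['ft_force'],get_obs()['ee_pos'])
p,d=snap('top','top1.png'); cv2.imwrite('pics/c2.png',cv2.resize(p[125:245,230:350],(600,600),interpolation=cv2.INTER_CUBIC))
E
```

```text
t: 3.1
ee_pos: [614.2, 122.0, 48.8]
orientation: [2.178, 2.264, 0.0]
ft_force: [-0.1, -0.4, -0.3]
width: 0.4
grasp_force: 0.0
[-0.13092829 -0.37103511 -0.28794725] [614.20534031 121.99140893  48.79471158]
```

View pics/c2.png

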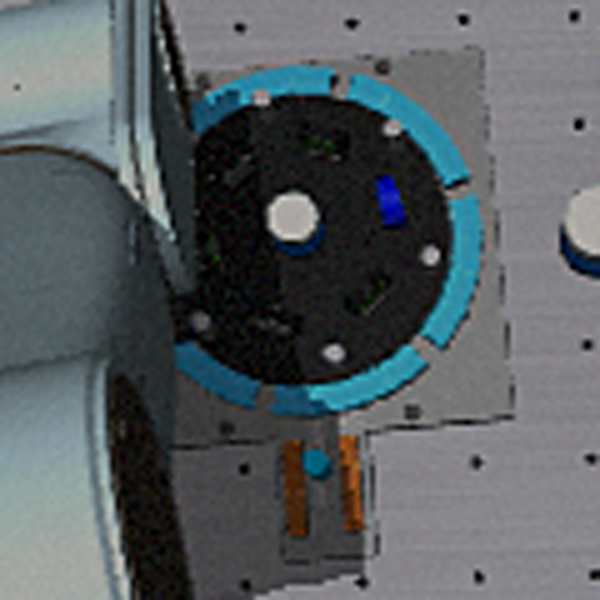

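Still in place (colours swapped in that crop). Computing the arc waypoints.

```bash
python3 - <<'E'
import numpy as np
f=lambda a:92*np.array([np.cos(a),np.sin(a)])
def tab(a0,l): print(','.join('%.4f,%.4f,0,%.3f'%(*((f(a)-f(a0))/1e3),a-a0) for a in l),'\n')
l=[1.61-.02*i for i in range(1,11)];tab(1.61,l)
for a0 in(1.41,.96,.46): tab(a0,[a0-.05*i+(.0 if i<10 else 0) for i in range(1,11)][:9 if a0==1.41 else 10])
tab(-.04,[-.04-.03*i for i in range(1,6)])
E
```

```text
0.0018,0.0001,0,-0.020,0.0037,0.0001,0,-0.040,0.0055,0.0001,0,-0.060,0.0074,-0.0000,0,-0.080,0.0092,-0.0001,0,-0.100,0.0110,-0.0002,0,-0.120,0.0129,-0.0004,0,-0.140,0.0147,-0.0006,0,-0.160,0.0165,-0.0008,0,-0.180,0.0183,-0.0011,0,-0.200 

0.0045,-0.0008,0,-0.050,0.0090,-0.0019,0,-0.100,0.0134,-0.0032,0,-0.150,0.0177,-0.0047,0,-0.200,0.0220,-0.0065,0,-0.250,0.0262,-0.0084,0,-0.300,0.0302,-0.0106,0,-0.350,0.0342,-0.0129,0,-0.400,0.0380,-0.0154,0,-0.450 

0.0037,-0.0027,0,-0.050,0.0073,-0.0056,0,-0.100,0.0107,-0.0087,0,-0.150,0.0139,-0.0120,0,-0.200,0.0170,-0.0154,0,-0.250,0.0199,-0.0190,0,-0.300,0.0226,-0.0227,0,-0.350,0.0252,-0.0265,0,-0.400,0.0275,-0.0305,0,-0.450,0.0297,-0.0345,0,-0.500 

0.0019,-0.0042,0,-0.050,0.0037,-0.0084,0,-0.100,0.0052,-0.0128,0,-0.150,0.0065,-0.0172,0,-0.200,0.0075,-0.0217,0,-0.250,0.0084,-0.0262,0,-0.300,0.0090,-0.0307,0,-0.350,0.0094,-0.0353,0,-0.400,0.0096,-0.0399,0,-0.450,0.0095,-0.0445,0,-0.500 

-0.0002,-0.0028,0,-0.030,-0.0004,-0.0055,0,-0.060,-0.0007,-0.0082,0,-0.090,-0.0011,-0.0110,0,-0.120,-0.0016,-0.0137,0,-0.150
```

```bash
python3 -m creep '[0.0018,0.0001,0,-0.02,0.0037,0.0001,0,-0.04,0.0055,0.0001,0,-0.06,0.0074,0,0,-0.08,0.0092,-0.0001,0,-0.1,0.011,-0.0002,0,-0.12,0.0129,-0.0004,0,-0.14,0.0147,-0.0006,0,-0.16,0.0165,-0.0008,0,-0.18,0.0183,-0.0011,0,-0.2]'
```

```text
t: 3.98
ee_pos: [631.6, 121.2, 48.5]
orientation: [-2.394, -2.032, 0.002]
ft_force: [-4.4, 1.0, 2.2]
width: 0.4
grasp_force: 2.1
```

Contact with about 4.5 N, as expected from the drag. Continuing.

```bash
python3 -m creep '[0.0045,-0.0008,0,-0.05,0.009,-0.0019,0,-0.1,0.0134,-0.0032,0,-0.15,0.0177,-0.0047,0,-0.2,0.022,-0.0065,0,-0.25,0.0262,-0.0084,0,-0.3,0.0302,-0.0106,0,-0.35,0.0342,-0.0129,0,-0.4,0.038,-0.0154,0,-0.45]'
python3 -m creep '[0.0037,-0.0027,0,-0.05,0.0073,-0.0056,0,-0.1,0.0107,-0.0087,0,-0.15,0.0139,-0.012,0,-0.2,0.017,-0.0154,0,-0.25,0.0199,-0.019,0,-0.3,0.0226,-0.0227,0,-0.35,0.0252,-0.0265,0,-0.4,0.0275,-0.0305,0,-0.45,0.0297,-0.0345,0,-0.5]'
python3 -m creep '[0.0019,-0.0042,0,-0.05,0.0037,-0.0084,0,-0.1,0.0052,-0.0128,0,-0.15,0.0065,-0.0172,0,-0.2,0.0075,-0.0217,0,-0.25,0.0084,-0.0262,0,-0.3,0.009,-0.0307,0,-0.35,0.0094,-0.0353,0,-0.4,0.0096,-0.0399,0,-0.45,0.0095,-0.0445,0,-0.5]'
python3 -m creep '[-0.0002,-0.0028,0,-0.03,-0.0004,-0.0055,0,-0.06,-0.0007,-0.0082,0,-0.09,-0.0011,-0.011,0,-0.12,-0.0014,-0.0125,0,-0.137,-0.0016,-0.0137,0,-0.15,-0.0016,-0.0137,0,-0.15]'
python3 - <<'E'
from h import *
for n in('top','side'):
    p,d=snap(n,n+'2.png')
    for b in boxes_of(n,'red_filter')[:2]:print(n,b)
p=cv2.imread('pics/top2.png');cv2.imwrite('pics/c3.png',cv2.resize(p[125:245,230:350],(600,600),interpolation=cv2.INTER_CUBIC))
E
```

```text
t: 4.73
ee_pos: [670.2, 106.2, 48.5]
orientation: [-2.788, -1.445, 0.001]
ft_force: [-3.2, 3.9, 1.0]
width: 0.4
grasp_force: 2.2
t: 5.57
ee_pos: [700.0, 71.7, 48.4]
orientation: [-3.059, -0.71, 0.0]
ft_force: [-2.5, 3.6, 1.3]
width: -0.1
grasp_force: 2.3
t: 6.4
ee_pos: [709.3, 27.3, 48.5]
orientation: [-3.14, 0.069, 0.001]
ft_force: [-3.2, 3.5, 1.2]
width: 0.4
grasp_force: 2.4
t: 6.98
ee_pos: [707.8, 13.4, 48.4]
orientation: [-3.126, 0.301, 0.001]
ft_force: [-2.2, 4.0, 0.3]
width: 0.3
grasp_force: 1.8
top {'centre': [316.0, 168.7], 'score': 0.94}
side {'centre': [273.6, 242.6], 'score': 0.85}
```

View pics/c3.png

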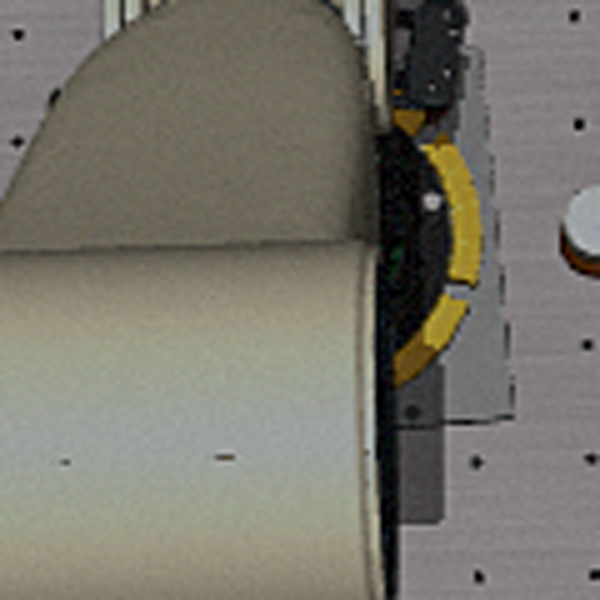

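Arm hides much, but peg (432,201) and notch (458,291) are visible: enough for the platter angle.

```bash
python3 - <<'E'
from h import *
C=np.array([617.4,30.2])
def A(x,y,z):
    d=world('top',230+(x+.5)/5-.5,125+(y+.5)/5-.5,z=z)[:2]-C; return np.arctan2(d[1],d[0]),np.hypot(*d)
s=np.pi/3
n=A(458,291,34);g=A(432,201,70);print(n,g)
print('notch err now',(n[0]-.061+s/2)%s-s/2,'via peg',(g[0]-.251+.2389+.251-.2389-.061+s/2)%s-s/2)
print('platter turn via notch',[n[0]-(-.2389+k*s) for k in(-1,0,1,2)],'peg',[g[0]-(.2507+k*s) for k in(-1,0,1,2)])
E
```

```text
(np.float64(-1.9421420675978318), np.float64(105.62885151689494)) (np.float64(-1.4317648231090747), np.float64(85.21063355451952))
notch err now 0.0912530347953634 via peg -0.44556727191247725
platter turn via notch [np.float64(-0.6560445164012343), np.float64(-1.7032420675978317), np.float64(-2.7504396187944296), np.float64(-3.797637169991027)] peg [np.float64(-0.635267271912477), np.float64(-1.6824648231090746), np.float64(-2.729662374305672), np.float64(-3.7768599255022703)]
```

```bash
python3 -m creep '[-0.0005,-0.0022,0,-0.025,-0.001,-0.0043,0,-0.048,-0.0015,-0.0064,0,-0.072,-0.002,-0.0085,0,-0.095,-0.002,-0.0085,0,-0.095,-0.002,-0.0085,0,-0.095,0.001,0.0015,0,-0.095,0.001,0.0015,0,-0.095]'
python3 -m creep '[0,0,0.03,0,0,0,0.07,0,0,0,0.1,0,0.02,-0.03,0.12,0.1,0.03,-0.06,0.12,0.2,0.03,-0.1,0.12,0.3,0.03,-0.14,0.12,0.3,0.03,-0.18,0.12,0.3,0.03,-0.2,0.12,0.3]'
python3 - <<'E'
from h import *
p,d=snap('top','top3.png')
p=cv2.imread('pics/top3.png');cv2.imwrite('pics/c4.png',cv2.resize(p[125:245,230:350],(600,600),interpolation=cv2.INTER_CUBIC))
E
```

```text
t: 7.85
ee_pos: [710.1, 15.4, 49.1]
orientation: [3.11, -0.445, 0.003]
ft_force: [-0.2, 0.3, -0.3]
width: 0.4
grasp_force: 0.0
t: 8.6
ee_pos: [739.0, -190.4, 169.1]
orientation: [3.139, 0.02, 0.002]
ft_force: [-0.7, 1.1, -0.1]
width: 0.6
grasp_force: 0.0
```

View pics/c4.png

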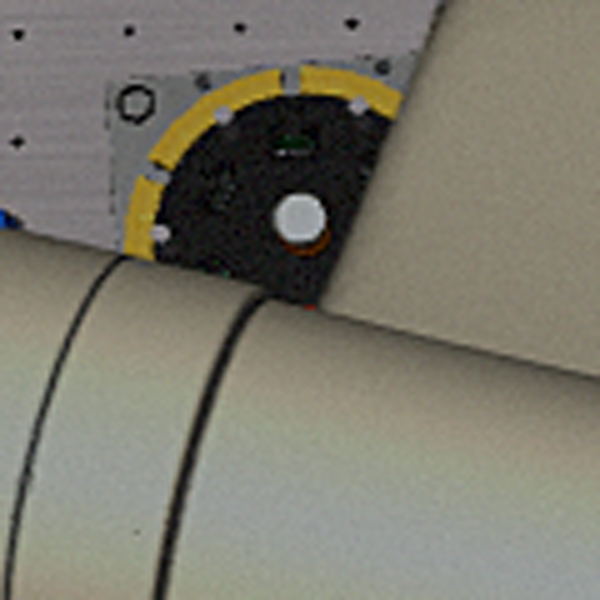

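Visible: notches (291,80) and (157,172), pegs (359,105), (224,114), (161,232), with red peeking at (311,307), toward the front.

```bash
python3 - <<'E'
from h import *
C=np.array([617.4,30.2]);s=np.pi/3
def A(x,y,z):
    d=world('top',230+(x+.5)/5-.5,125+(y+.5)/5-.5,z=z)[:2]-C; return np.arctan2(d[1],d[0]),np.hypot(*d)
for q in((291,80),(157,172)):
    a,r=A(*q,34);print('notch',a,r,(a-.061+s/2)%s-s/2)
for q in((359,105),(224,114),(161,232)):
    a,r=A(*q,70);print('peg',a,r,'red off front', (a-.061)%s-s/2)
print(get_obs()['ee_pos'])
E
```

```text
notch 0.06172705994082394 106.27616761625717 0.0007270599408238931
notch 1.1089271593729544 105.29125266879988 0.0007296081763566997
peg -0.4832279796716058 85.76819935159081 red off front -0.02062920407330704
peg 0.5591629370359016 86.06810401652527 red off front -0.02543583856239723
peg 1.6001929494189389 85.77368925418928 red off front -0.03160337737595753
[ 738.85587922 -192.91890495  169.05617543]
```

Notch is aligned to within 0.001 rad and the red filter is 0.025 rad off front, well within the limit. Now to behind the knob.

```bash
python3 -m creep '[-0.03,0.0212,0,0.01,-0.06,0.0425,0,0.02,-0.09,0.0637,0,0.03,-0.12,0.085,0,0.04,-0.15,0.1062,0,0.048,-0.18,0.1275,0,0.048,-0.21,0.1487,0,0.048,-0.24,0.17,0,0.048,-0.265,0.1912,0,0.048,-0.285,0.2049,0,0.048]'
python3 -m creep '[-0.0122,0.0075,0,0,-0.0122,0.0075,0,0,-0.0122,0.0075,0,0,-0.0122,0.0075,0,0]'
```

```text
t: 9.48
ee_pos: [452.0, 20.7, 169.0]
orientation: [3.14, 0.101, 0.0]
ft_force: [0.2, -0.3, 0.6]
width: 0.6
grasp_force: 0.0
t: 9.82
ee_pos: [443.6, 26.5, 169.2]
orientation: [3.14, 0.099, 0.003]
ft_force: [1.4, 0.7, 0.6]
width: 0.4
grasp_force: 0.0
```

```bash
python3 -m creep '[0,-0.007,-0.03,0,0,-0.007,-0.06,0,0,-0.007,-0.09,0,0,-0.007,-0.105,0,0,-0.007,-0.113,0,0,-0.007,-0.117,0,0,-0.007,-0.119,0,0,-0.007,-0.119,0,0,-0.007,-0.119,0]'
python3 - <<'E'
from h import *
p,d=snap('wrist','w1.png');snap('side','s3.png');s=cv2.imread('pics/s3.png')
cv2.imwrite('pics/c5.png',cv2.resize(s[190:300,220:380],(800,550),interpolation=cv2.INTER_CUBIC))
E
```

```text
t: 10.57
ee_pos: [442.7, 19.7, 50.4]
orientation: [3.14, 0.098, 0.003]
ft_force: [0.1, -0.2, 0.3]
width: 0.4
grasp_force: 0.0
```

View pics/c5.png

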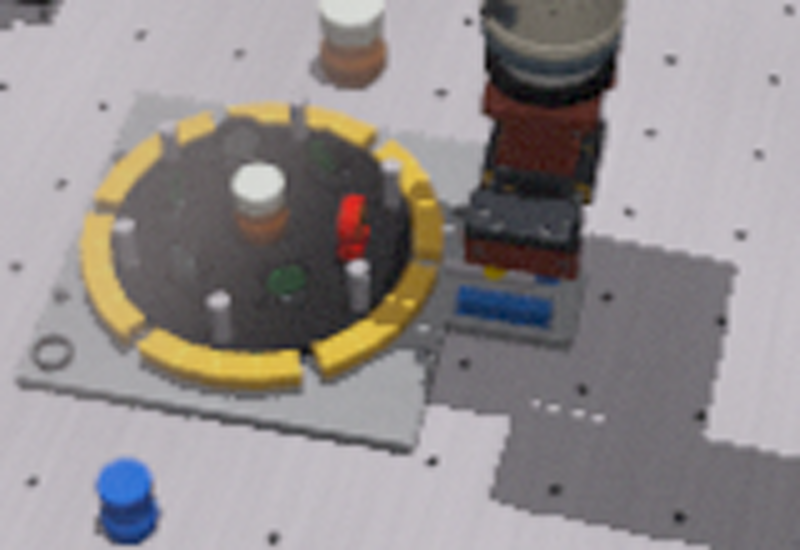

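View pics/w1.png

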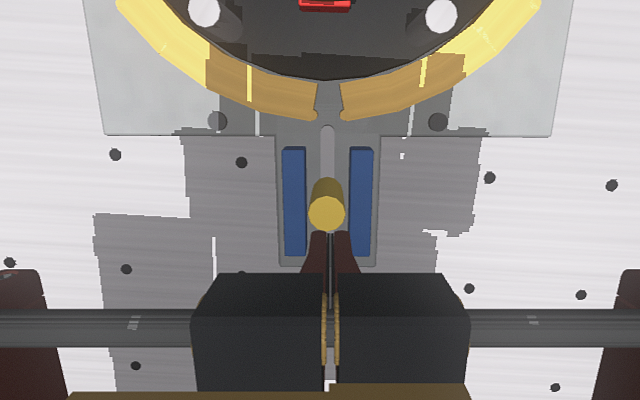

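The side view shows the jar standing with the red filter facing front. The wrist view shows the notch (329,105), knob (326,213) and fingertips (330,240) all lined up. Creeping forward.

```bash
python3 -m creep '[0.001,0,0,0,0.002,0.0001,0,0,0.003,0.0002,0,0,0.004,0.0002,0,0,0.005,0.0003,0,0,0.006,0.0004,0,0,0.0065,0.0004,0,0,0.007,0.0004,0,0,0.0075,0.0005,0,0,0.008,0.0005,0,0]'
```

```text
t: 11.5
ee_pos: [449.7, 20.3, 49.6]
orientation: [-3.14, -0.099, 0.0]
ft_force: [-0.8, -0.9, 0.0]
width: 0.3
grasp_force: 0.4
```

```bash
for i in 1; do python3 -m creep '[0.0005,0,0,0,0.001,0.0001,0,0,0.0015,0.0001,0,0,0.002,0.0001,0,0,0.0025,0.0001,0,0]'; python3 -m creep '[0.0004,0,0,0,0.0008,0,0,0,0.0012,0.0001,0,0]';  python3 -m creep '[0.0004,0,0,0,0.0008,0,0,0,0.0012,0.0001,0,0]'; done
```

```text
t: 11.92
ee_pos: [451.8, 20.5, 49.6]
orientation: [-3.14, -0.099, 0.001]
ft_force: [-2.3, 1.0, -0.1]
width: 0.6
grasp_force: 1.3
t: 12.17
ee_pos: [453.3, 20.6, 49.6]
orientation: [-3.14, -0.099, 0.001]
ft_force: [-3.4, -0.2, -0.8]
width: 0.0
grasp_force: 1.3
t: 12.42
ee_pos: [454.6, 20.6, 49.6]
orientation: [-3.14, -0.099, 0.0]
ft_force: [-2.5, -0.2, -0.3]
width: 0.6
grasp_force: 1.3
```

```bash
python3 -m creep '[0.0004,0,0,0,0.0008,0,0,0,0.0012,0.0001,0,0]'; python3 -m creep '[0.0004,0,0,0,0.0008,0,0,0,0.0012,0.0001,0,0]'; python3 -m creep '[0.0004,0,0,0,0.0008,0,0,0,0.0012,0.0001,0,0]'
```

```text
t: 12.67
ee_pos: [455.8, 20.7, 49.6]
orientation: [3.14, 0.099, -0.0]
ft_force: [-2.4, -0.3, -1.1]
width: 0.5
grasp_force: 1.3
t: 12.92
ee_pos: [457.0, 20.8, 49.6]
orientation: [3.14, 0.099, -0.0]
ft_force: [-2.5, -0.7, -0.7]
width: 0.9
grasp_force: 1.3
t: 13.17
ee_pos: [458.2, 20.9, 49.6]
orientation: [3.14, 0.099, -0.0]
ft_force: [-3.1, -0.6, -1.9]
width: 0.4
grasp_force: 1.2
```

The nose has entered the notch without resistance. On toward the stop.

```bash
python3 -m creep '[0.0005,0,0,0,0.001,0.0001,0,0,0.0015,0.0001,0,0,0.002,0.0001,0,0,0.0025,0.0001,0,0,0.003,0.0002,0,0,0.0035,0.0002,0,0,0.004,0.0002,0,0,0.0045,0.0003,0,0,0.005,0.0003,0,0]'; python3 -m creep '[0.0004,0,0,0,0.0008,0,0,0,0.0012,0.0001,0,0,0.0016,0.0001,0,0,0.002,0.0001,0,0,0.0024,0.0001,0,0,0.0028,0.0001,0,0]'
```

```text
t: 14.0
ee_pos: [463.3, 21.2, 49.7]
orientation: [3.14, 0.099, 0.0]
ft_force: [-2.2, -1.6, -0.9]
width: 0.3
grasp_force: 1.2
t: 14.58
ee_pos: [466.0, 21.4, 49.7]
orientation: [-3.14, -0.099, 0.0]
ft_force: [-2.7, 0.1, -1.6]
width: 0.4
grasp_force: 1.3
```

```bash
python3 -m creep '[0.0003,0,0,0,0.0006,0,0,0,0.0009,0.0001,0,0]';python3 -m creep '[0.0003,0,0,0,0.0006,0,0,0]'
```

```text
t: 14.83
ee_pos: [466.9, 21.4, 49.7]
orientation: [-3.14, -0.099, 0.0]
ft_force: [-2.8, -0.5, -1.8]
width: 0.3
grasp_force: 1.2
t: 15.0
ee_pos: [467.5, 21.5, 49.7]
orientation: [-3.14, -0.099, 0.0]
ft_force: [-2.9, -0.3, -2.0]
width: 0.2
grasp_force: 1.3
```

```bash
python3 -m creep '[0.0003,0,0,0,0.0006,0,0,0]';python3 -m creep '[0.0003,0,0,0,0.0006,0,0,0]'
```

```text
t: 15.17
ee_pos: [468.2, 21.5, 49.7]
orientation: [-3.14, -0.099, -0.0]
ft_force: [-3.1, 0.7, -1.5]
width: 0.7
grasp_force: 1.3
t: 15.33
ee_pos: [468.6, 21.5, 49.6]
orientation: [-3.14, -0.099, 0.0]
ft_force: [-3.8, 0.9, -1.5]
width: 0.1
grasp_force: 1.7
```

```bash
python3 -m creep '[0.0003,0,0,0]';python3 -m creep '[0.0003,0,0,0]'
```

```text
t: 15.42
ee_pos: [468.7, 21.5, 49.6]
orientation: [-3.14, -0.099, 0.001]
ft_force: [-4.2, 0.9, -0.1]
width: 0.3
grasp_force: 2.1
t: 15.5
ee_pos: [468.7, 21.5, 49.6]
orientation: [-3.14, -0.099, 0.002]
ft_force: [-5.3, 0.6, 1.0]
width: 0.4
grasp_force: 2.6
```

```bash
python3 -m creep '[0.0003,0,0,0]';python3 -m creep '[0.0003,0,0,0]'
```

```text
t: 15.58
ee_pos: [468.8, 21.5, 49.6]
orientation: [-3.14, -0.099, 0.003]
ft_force: [-6.3, 0.3, 2.5]
width: 0.5
grasp_force: 3.0
t: 15.67
ee_pos: [468.8, 21.5, 49.6]
orientation: [-3.14, -0.099, 0.004]
ft_force: [-7.1, 0.5, 3.1]
width: 0.3
grasp_force: 3.4
```

The stop is reached, with force rising about 3 N/mm. Pushing to around 16 N.

```bash
python3 -m creep '[0.0004,0,0,0,0.0008,0,0,0,0.0012,0,0,0]';python3 -m creep '[0.0004,0,0,0,0.0008,0,0,0]'
```

```text
t: 15.92
ee_pos: [468.9, 21.5, 49.5]
orientation: [-3.14, -0.099, 0.007]
ft_force: [-10.0, 0.9, 7.0]
width: 0.4
grasp_force: 5.0
t: 16.08
ee_pos: [469.0, 21.5, 49.5]
orientation: [-3.14, -0.099, 0.009]
ft_force: [-12.1, 0.8, 8.5]
width: 0.3
grasp_force: 6.0
```

```bash
python3 -m creep '[0.0004,0,0,0,0.0008,0,0,0,0.001,0,0,0,0.001,0,0,0,0.001,0,0,0]'; python3 -m creep '[-0.002,0,0,0,-0.004,0,0,0,-0.007,0,0,0,-0.015,-0.001,0,0,-0.03,-0.002,0,0,-0.03,-0.002,0.03,0,-0.03,-0.002,0.07,0,-0.03,-0.002,0.11,0,-0.03,-0.002,0.14,0,-0.03,-0.002,0.14,0]'; python3 -m creep '[0,-0.04,0.02,0,0,-0.08,0.02,0,0,-0.12,0.02,0,0,-0.16,0.02,0,0,-0.2,0.02,0,0,-0.24,0.02,0,0,-0.26,0.02,0,0,-0.26,0.02,0]'
python3 - <<'E'
from h import *
snap('top','t9.png');snap('side','s9.png');s=cv2.imread('pics/s9.png');t=cv2.imread('pics/t9.png')
cv2.imwrite('pics/c6.png',np.hstack([cv2.resize(s[190:300,220:350],(400,340),interpolation=cv2.INTER_CUBIC),cv2.resize(t[125:245,230:350],(340,340),interpolation=cv2.INTER_CUBIC)]))
E
```

```text
t: 16.5
ee_pos: [469.0, 21.5, 49.3]
orientation: [-3.14, -0.099, 0.012]
ft_force: [-13.0, 0.6, 9.2]
width: 0.6
grasp_force: 6.7
t: 17.33
ee_pos: [447.0, 19.4, 195.5]
orientation: [3.14, 0.099, 0.019]
ft_force: [1.2, 0.1, -0.0]
width: 0.4
grasp_force: 0.0
t: 18.0
ee_pos: [443.2, -244.5, 209.4]
orientation: [3.138, 0.092, 0.002]
ft_force: [0.5, -0.0, 0.6]
width: 0.3
grasp_force: 0.0
```

View pics/c6.png

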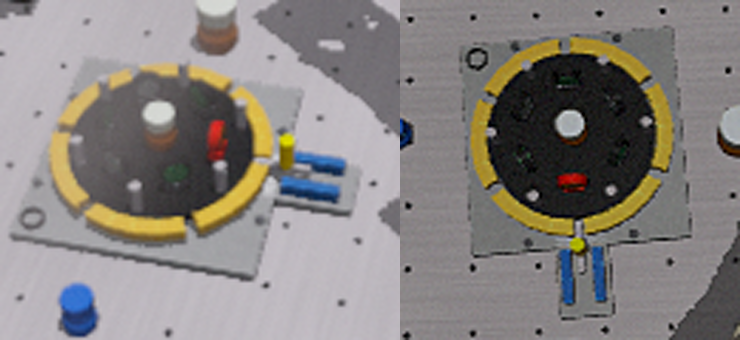

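The knob is about 20 mm further in, at the ring, with the red filter at the front and the jar standing. Handing in.

```bash
python3 -m creep '[0,0,0,0,0,0,0,0]'; python3 -c "
from h import *
print(ticket.close_job())"
```

```text
t: 18.27
ee_pos: [442.8, -239.3, 209.4]
orientation: [-3.14, -0.101, 0.0]
ft_force: [0.7, -0.5, -0.0]
width: 1.0
grasp_force: 0.0
the job is handed in; nothing more can be done
None
```

The carousel is locked at the red filter: the bolt is home in its notch and was seated with about 13 N along its axis (16 N in total), the jar is still standing, nothing else was touched, and the job was handed in at about 18 s; no verdict came back.

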